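Take the tamper out of its slotted dock and hang it on the rail

ROBOT

A 7-joint arm with a two-finger parallel gripper is mounted at the origin on a cart in front of the work surface, level with it; the furniture and walls round the work are solid. World frame = base frame: x ahead of the robot, y to its left, z up, the work surface at z = 0. Lengths are in m, angles in rad, forces in N, time in s.
With the tool pointing down it reaches from about 0.425 to 0.95 m from the base axis. Payload 4.7 kg.
Tool frame: the origin (TCP) lies at the very end of the fingers, on their centre line; the grasp point (between the pads) lies 19 mm behind it; z points along the fingers, y is the line along which they close (so a half turn about z gives the same grasp; the last joint's range is limited). The gripper opens to 85 mm and grips with 20 to 120 N. Pads are 22 mm wide; open, the fingers measure 114 mm over their backs; the gripper's body (76 mm by 85 mm) begins 54 mm behind the grasp point. The pads swing forward as they close: fully open they stand 13 mm farther back than shut.
Start: joints at [1.126, 0.469, -0.049, 1.532, 0.024, 1.141, -0.082], TCP at [0.273, -0.617, 0.231] pointing down, gripper open.
Joint ranges: [-2.59, 2.59], [-0.33, 1.99], [-1.39, 1.29], [0.1, 2.45], [-1.04, 4.18], [0.21, 1.99], [-2.66, 2.66]. Speed limits (rad/s): [2.57, 2.57, 3.14, 3.14, 3.14, 3.14, 3.14].

INTERFACE

Orientations are given as a rotation vector (axis times angle).
In Python, from cell import env gives the robot as it stands.
- The arm moves only by the tool step_arm, never from a script. Its argument "steps" is a list of rows, each an object with "dp": the shift along the tool's x, y, z as a fraction of full scale, a list of three; "twist": the turn about the tool's z as a fraction of full scale. In form: [{"dp": [dx, dy, dz], "twist": twist}, ...]. A call has 1 to 8 rows; each row is the pose to reach, as a shift and turn from the pose commanded when the call began, along the tool's axes at that moment; what a row does not reach only later rows make up. Full scale, the value 1, is 300 mm for a shift and pi/4 rad for a turn. A row lasts 1/12 s, in which the tool goes at most 41.7 mm and 7.16 degrees, less where a joint would pass 70% of its speed; a pose out of reach is approached as far as the arm can. A call with a number of a shift or a turn outside -1 to 1 is refused whole. A call with a gripper value outside its range is refused whole. "fingers" is the opening, from -1 (shut) to 1 (fully open), set as the call begins (left out, the last holds). The fingers move at their own pace and stop on an object; "newtons" is the grip in N (left out, the last holds). Time passes only in rows, so rows that repeat a pose let the fingers close. It gives the time, the measured TCP pose, the force, the opening and the grip force at its end, in the units of the state.
- env.sense(): the state, without advancing time (a new reading comes with each control period).
- env.grab_frame(name): name is "scene" or "top" or "wrist"; returns (picture, depth): 480x640x3 uint8, blue, green, red; 480x640 float32, m along the optical axis (not along the pixel's ray), 0 where there is no reading.
- env.camera_info(name): a dict with "fx", "fy", "cx", "cy" (pixels), "k1" (the pictures are not rectified: a ray, as slopes to the right and down, at radius r is drawn at 1 + k1 r^2 times it, then the intrinsics apply), "rvec" (rotation vector, rad) and "tvec" (3), from world to camera coordinates, as OpenCV has them; the wrist camera has in their place "tool_from_camera" (4x4, takes a point from camera to tool coordinates, whose origin is the TCP and whose axes are the flange's). Camera axes: x right, y down, z forward; pixel columns grow to the right and rows downward; lengths in m; the calibration is good to about 2 mm. A picture is of the moment at which its call begins: read the wrist's pose just before it. camera_info takes no time and is no camera call.
- env.close_job(): hands the job in; it is judged then, once.
The state is a dict: "time": time; "qpos": joint angles; "qd": joint speeds; "joint_efforts": joint torques, N m; "ee_pos": TCP position; "tool_rot": TCP orientation; "ft_force": force on the tool from outside, world axes, zero at the start; "ft_torque": the same for the moment, N m; "finger_gap": opening from 0.0 (shut) to 1.0 (fully open); "finger_force": force on a finger pad.
Only numpy, scipy, OpenCV 4.12 (cv2) and the standard library are available. Lean on these libraries where they do the work, as an engineer would, in place of code of your own. Each camera call takes 0.05 s, during which the arm holds its last target. There are 200 camera calls.

TASK

Slide the small tamper along the slot of its wooden dock and out at the open end, then hang it on the steel rail: bring the open C-hook at its top sideways over the rail through its gap and let it down until the rail lies in the top of the hook. Let go so that it hangs upright and still; leave the mug, the glass and the tin where they stand.

Things in the scene. Friction and masses are not known exactly. Their poses are not given: they have to be found in the camera images.
- dock: Fixed light-wood block, 150 x 72 x 23 mm, on the worktop left or right, turned up to 0.5 rad; origin: centre of underside. Its T-slot runs along its x axis, open at the -x end (robot side), closed at +x by an 8 mm wall. Channel: floor 6 mm up, 50 mm wide, 12 mm high, under two 5 mm lips 18 mm apart. A foot can be lifted only when wholly out of the open end.
- dock_mouth (a point): Middle of the open end of the dock's channel, on the channel floor (6 mm above the worktop, 75 mm from the dock's centre); axes as the dock's, -x points out of the channel.
- stand: Fixed rail stand, beside the dock, turned up to 0.4 rad: light-wood base 90 x 230 x 14 mm, two steel posts 200 mm apart along its y axis (radius 7 mm, ball ends of radius 10.5 mm at rail height) carrying a straight level steel rail and blocking both its ends; origin: centre of the base's underside.
- rail_mid (a point): Middle of the rail, on its axis, 150 mm above the worktop. Rail diameter 10 mm, along the y axis of the stand; about 179 mm free between the ball ends.
- tamper: Loose tamper, 147 mm tall, 0.13 to 0.24 kg, standing upright in the dock; origin: centre of its foot's underside, z up, +x the open side of its C-hook (roughly away from the robot). From below: steel disc foot 44 mm across, 8 mm thick (under the dock's lips); neck 10 mm thick to 24 mm up; wooden handle 19 mm thick to 70 mm; C-hook; flat grip tab. Mass centre low: hangs upright.
- tamper_ring (a point): Centre of the C-hook, 91 mm above the foot's underside. C in the tamper's x-z plane: inner radius 15, outer 21, 10 mm wide. Gap on +x, from 30 deg above to 60 deg below the x axis: the rail enters along x with its axis 3.3 mm below this centre (3.8 mm spare up and down); clear outside when its axis is 26 mm off to +x. Hanging, this centre is 10 mm straight below the rail's axis.
- tamper_tab (a point): Middle of the steel grip tab, 134 mm above the foot's underside. The tab is 24 mm wide along the tamper's x, 10 mm thick along its y, and reaches from 111 to 147 mm above the underside; grip it from above across its thickness (fingers closing along y). Fingertips may reach down to 114 mm above the underside.
- mug: Bystander: two-tone ceramic mug, about 99 mm high, front right; origin under its middle. Do not disturb.
- glass: Bystander: clear drinking glass, 77 mm wide, 89 mm high, front left; origin under its middle. Do not disturb.
- tin: Bystander: food tin, 75 mm wide, 58 mm high, in front between dock and stand; origin under its middle. Do not disturb.

How it is judged:
By the outcome, as a careful person would: the job done as asked, in the order asked, and still so for the second after the job is handed in, with the robot touching nothing.
It also fails if it takes over 51 s, if anything falls off the work surface, if the arm or the gripper's body presses on something with over 40 N, if the wrist force passes 120 N, or if a joint passes its speed limit or range.

## Working session

There is one attempt and no reset: what is moved stays moved. The work goes in short steps, Python scripts to look and compute and a tool call to move; the robot and the scene stay as the last step left them, time stands still between calls to the robot, and variables do not carry over. Pictures are saved under pics/ and viewed, at most 10 in all, crops included, and the job is handed in when it is done.

Besides the shell and the picture viewer there is one more tool, called after "Request:" in YAML: its name, and indented under it one key for each argument. step_arm: Moves the arm, as the interface text tells. Its arguments: {"type":"object","properties":{"steps":{"type":"array","items":{"type":"object","properties":{"dp":{"type":"array","items":{"type":"number"}},"twist":{"type":"number"}}}},"fingers":{"type":"number"},"newtons":{"type":"number"}},"required":["steps"]}

```bash
mkdir -p pics
python3 - <<'E'
from cell import env
import cv2,numpy as np
s=env.sense();print(s['ee_pos'],s['tool_rot'],s['time'],s['finger_gap'])
for n in ('scene','top'):
    p,d=env.grab_frame(n);cv2.imwrite(f'pics/{n}.png',p);np.savez(f'pics/{n}.npz',p=p,d=d)
    print(n,env.camera_info(n))
print(env.camera_info('wrist'))
E
```

```text
[ 0.27239119 -0.6169421   0.23021585] [-3.07202049e+00 -6.48073725e-01  8.04727709e-04] 0.0 0.9971378742680753
scene {'fx': 536.4703896993697, 'fy': 536.4703896993697, 'cx': 322.4388121220271, 'cy': 236.47917264551765, 'k1': -0.1339396444614504, 'rvec': array([ 0.626198  , -2.35099939,  1.53064914]), 'tvec': array([0.43176803, 0.21582092, 0.92197056])}
top {'fx': 437.71592007958884, 'fy': 437.71592007958884, 'cx': 328.5254595324562, 'cy': 239.29515119060397, 'k1': -0.00767501439503562, 'rvec': array([ 2.22202245, -2.17441668,  0.11222219]), 'tvec': array([-0.02848969,  0.50075523,  1.27294492])}
{'fx': 430.95384914399347, 'fy': 430.95384914399347, 'cx': 320.0042547911468, 'cy': 236.2618777575738, 'k1': -0.013788166316999681, 'tool_from_camera': array([[ 6.08478847e-04, -9.48263652e-01, -3.17483347e-01,
         8.17935132e-02],
       [ 9.99999815e-01,  5.76368353e-04,  1.95064010e-04,
         9.98806736e-04],
       [-1.98475638e-06, -3.17483407e-01,  9.48263827e-01,
        -1.42855724e-01],
       [ 0.00000000e+00,  0.00000000e+00,  0.00000000e+00,
         1.00000000e+00]])}
```

View pics/scene.png

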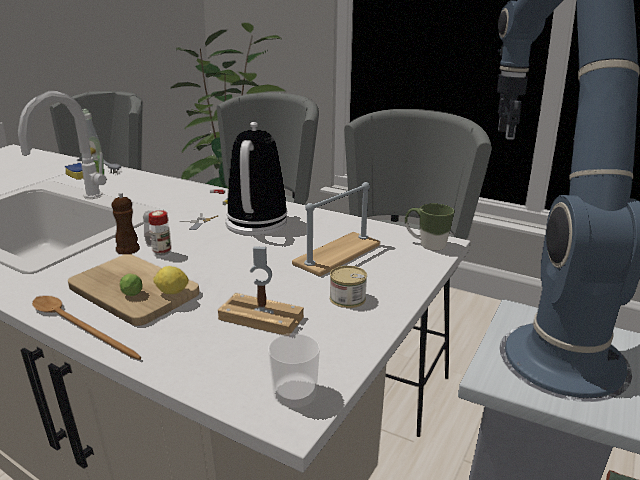

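View pics/top.png

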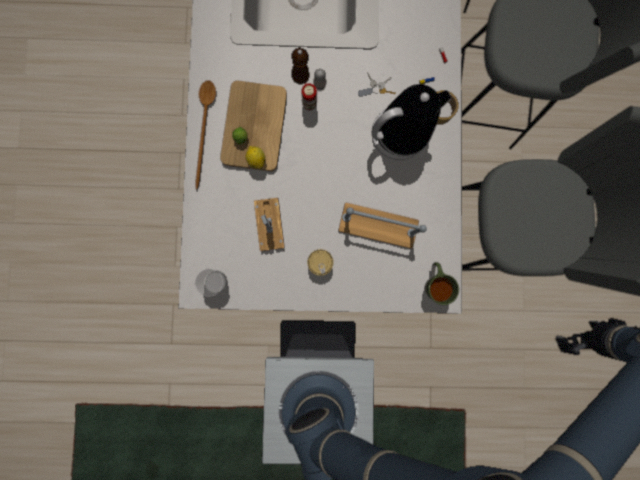

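The scene view shows the dock at (262,312) with the tamper in it, hook at (260,270), and the stand to its right at (338,230). The top view has the dock at (269,225), the stand at (380,226) and the tin at (320,264). Next I'll measure by depth and colour.

```bash
cat > h.py <<'E'
import cv2,numpy as np
from cell import env
from scipy.spatial.transform import Rotation as R
def und(ci,uv):
    K=np.array([[ci['fx'],0,ci['cx']],[0,ci['fy'],ci['cy']],[0,0,1]])
    q=cv2.undistortPoints(np.float64(uv).reshape(-1,1,2),K,np.array([ci['k1'],0,0,0.]))[:,0]
    return np.c_[q,np.ones(len(q))]
def ext(name,s=None):   # cam->world R,t
    ci=env.camera_info(name)
    if name=='wrist':
        T=ci['tool_from_camera'];Rt=R.from_rotvec(s['tool_rot']).as_matrix()
        return ci,Rt@T[:3,:3],Rt@T[:3,3]+s['ee_pos']
    Rw=R.from_rotvec(ci['rvec']).as_matrix();return ci,Rw.T,-Rw.T@ci['tvec']
def plane(name,uv,z,s=None):
    ci,Rc,t=ext(name,s);r=und(ci,uv)@Rc.T
    return t+r*((z-t[2])/r[:,2])[:,None]
def cloud(name,d,s=None):
    ci,Rc,t=ext(name,s);v,u=np.mgrid[:480,:640]
    P=und(ci,np.c_[u.ravel(),v.ravel()])*d.reshape(-1,1)
    P=P@Rc.T+t;P[d.ravel()==0]=np.nan;return P.reshape(480,640,3)
def rect(name,mask,z,s=None):
    c=max(cv2.findContours(mask.astype(np.uint8),cv2.RETR_EXTERNAL,cv2.CHAIN_APPROX_NONE)[0],key=cv2.contourArea)
    P=plane(name,c[:,0],z,s)[:,:2]
    (cx,cy),(w,h),a=cv2.minAreaRect((P*1000).astype(np.float32))
    return np.round([cx,cy,w,h,a],1)
E
python3 - <<'E'
from h import *
np.set_printoptions(precision=4,suppress=True)
f=np.load('pics/top.npz');p,d=f['p'],f['d']
hsv=cv2.cvtColor(p,cv2.COLOR_BGR2HSV)
w=(hsv[...,0]>8)&(hsv[...,0]<25)&(hsv[...,1]>80)&(hsv[...,2]>60)
for nm,(a,b,c,e),z in(('dock',(190,260,245,295),.023),('stand',(190,260,330,432),.014)):
    m=np.zeros_like(w);m[a:b,c:e]=w[a:b,c:e]
    m=cv2.morphologyEx(m.astype(np.uint8),cv2.MORPH_CLOSE,np.ones((9,9)))
    print(nm,rect('top',m,z))
for n in('top','scene'):
    f=np.load(f'pics/{n}.npz');C=cloud(n,f['d'])
    X,Y,Z=C[...,0],C[...,1],C[...,2]
    box=(X>.4)&(X<.75)&(Y>-.35)&(Y<.25)
    m=box&(Z>.135)&(Z<.175)&(Y>0.03)
    print(n,'tab',m.sum(),np.median(C[m],0),C[m].min(0),C[m].max(0))
    m=box&(Z>.135)&(Z<.175)&(Y<0.0)
    Q=C[m];l=cv2.fitLine(Q[:,:2].astype(np.float32),cv2.DIST_HUBER,0,.001,.001).ravel();print('rail',m.sum(),l,Q.min(0),Q.max(0))
    m=(X>.35)&(X<.55)&(abs(Y)<.08)&(Z>.05)&(Z<.07);print('tin',np.nanmedian(C[m],0),C[m].min(0),C[m].max(0))
    m=(X>.35)&(X<.75)&(Y>.15)&(Y<.35)&(Z>.03)&(Z<.12);print('glass',m.sum(),m.any()and (C[m].min(0),C[m].max(0)))
    m=(X>.35)&(X<.6)&(Y<-.2)&(Z>.03)&(Z<.12);print('mug',m.any()and (C[m].min(0),C[m].max(0)))
    m=(X>.55)&(X<.9)&(Y<-.0)&(Z>.16)&(Z<.35);print('kettle',m.any()and (C[m].min(0),C[m].max(0)))
E
```

```text
dock [541.7 159.4 150.8  71.    8.5]
stand [ 546.6 -165.   226.4   89.6   77.9]
top tab 39 [0.5388 0.1578 0.1513] [0.5284 0.1504 0.14  ] [0.5518 0.1663 0.1596]
rail 347 [ 0.2086  0.978   0.5466 -0.1667] [ 0.5165 -0.2735  0.1468] [ 0.5768 -0.0586  0.1639]
tin [0.4333 0.0065 0.0546] [ 0.396  -0.0308  0.05  ] [0.4704 0.0436 0.0633]
glass 593 (array([0.3506, 0.15  , 0.0306]), array([0.75  , 0.3499, 0.1197]))
mug (array([ 0.35  , -0.9465,  0.0302]), array([ 0.5322, -0.2564,  0.1196]))
kettle (array([ 0.5616, -0.8615,  0.16  ]), array([ 0.891 , -0.0657,  0.2809]))
scene tab 143 [0.5374 0.1629 0.1457] [0.5261 0.1503 0.1351] [0.5507 0.1701 0.154 ]
rail 381 [ 0.2012  0.9795  0.5503 -0.1299] [ 0.5151 -0.2704  0.1351] [ 0.5763 -0.056   0.1611]
tin [0.4316 0.0095 0.0547] [ 0.3949 -0.0318  0.0502] [0.4697 0.0455 0.0592]
glass 2822 (array([0.35  , 0.1507, 0.03  ]), array([0.75  , 0.35  , 0.1199]))
mug (array([ 0.3502, -0.9991,  0.0301]), array([ 0.5998, -0.2522,  0.12  ]))
kettle (array([ 0.5507, -1.035 ,  0.16  ]), array([ 0.8907, -0.0666,  0.2775]))
```

```bash
cat >> h.py <<'E'
def plan(*poses):  # poses x,y,z,yaw(rad of tool x); prints shift/turn from present pose in move units
    s=env.sense();Rt=R.from_rotvec(s['tool_rot']).as_matrix();p0=s['ee_pos'];y0=np.arctan2(Rt[1,0],Rt[0,0])
    print('at',np.round(p0,4),'yaw',round(y0,4),'tilt',np.round(Rt[:,2],4),'t',s['time'])
    for q in poses:print(q,'dp',np.round(Rt.T@(np.array(q[:3])-p0)/.3,4),'twist',round(-(q[3]-y0)/(np.pi/4),4))
E
python3 - <<'E'
from h import *
plan((.36,-.35,.27,.42),(.539,.158,.25,.148))
E
```

```text
at [ 0.2724 -0.617   0.2304] yaw 0.4158 tilt [-8.0e-04  1.6e-03 -1.0e+00] t 0.1
(0.36, -0.35, 0.27, 0.42) dp [ 0.6265 -0.6964 -0.1309] twist -0.0053
(0.539, 0.158, 0.25, 0.148) dp [ 1.8564 -2.0043 -0.062 ] twist 0.341
```

Request:
step_arm:
  steps:
    - {"dp": [0.62,-0.67,-0.1],"twist": 0}
    - {"dp": [0.62,-0.67,-0.1],"twist": 0}
    - {"dp": [0.62,-0.67,-0.1],"twist": 0}
    - {"dp": [0.62,-0.67,-0.1],"twist": 0}
    - {"dp": [0.62,-0.67,-0.1],"twist": 0}
    - {"dp": [0.62,-0.67,-0.1],"twist": 0}
    - {"dp": [0.62,-0.67,-0.1],"twist": 0}
    - {"dp": [0.62,-0.67,-0.1],"twist": 0}

```text
time: 0.77
ee_pos: [0.3646, -0.3523, 0.262]
tool_rot: [-3.069, -0.663, -0.003]
ft_force: [0.4, 0.3, 0.5]
finger_gap: 0.998
finger_force: 0.0
```

Request:
step_arm:
  steps:
    - {"dp": [0.62,-0.67,0.0],"twist": 0}
    - {"dp": [0.62,-0.67,0.0],"twist": 0}
    - {"dp": [0.62,-0.67,0.0],"twist": 0}
    - {"dp": [0.62,-0.67,0.0],"twist": 0}
    - {"dp": [0.62,-0.67,0.0],"twist": 0}
    - {"dp": [0.62,-0.67,0.0],"twist": 0}
    - {"dp": [0.62,-0.67,0.0],"twist": 0}
    - {"dp": [0.62,-0.67,0.0],"twist": 0}

```text
time: 1.43
ee_pos: [0.4521, -0.0938, 0.2614]
tool_rot: [-3.069, -0.663, -0.002]
ft_force: [0.7, -0.4, -0.0]
finger_gap: 1.0
finger_force: 0.0
```

Request:
step_arm:
  steps:
    - {"dp": [0.61,-0.67,0.03],"twist": 0.341}
    - {"dp": [0.61,-0.67,0.03],"twist": 0.341}
    - {"dp": [0.61,-0.67,0.03],"twist": 0.341}
    - {"dp": [0.61,-0.67,0.03],"twist": 0.341}
    - {"dp": [0.61,-0.67,0.03],"twist": 0.341}
    - {"dp": [0.61,-0.67,0.03],"twist": 0.341}
    - {"dp": [0.61,-0.67,0.03],"twist": 0.341}
    - {"dp": [0.61,-0.67,0.03],"twist": 0.341}

```text
time: 2.1
ee_pos: [0.5374, 0.1658, 0.2518]
tool_rot: [-3.126, -0.246, -0.001]
ft_force: [0.3, 0.3, 0.8]
finger_gap: 0.997
finger_force: 0.0
```

Run:
```python
from h import *
np.set_printoptions(precision=4,suppress=True)
plan((.539,.158,.25,.148))
s=env.sense();p,d=env.grab_frame('wrist');cv2.imwrite('pics/w1.png',p);np.savez('pics/w1.npz',p=p,d=d,e=s['ee_pos'],r=s['tool_rot'])
C=cloud('wrist',d,s);X,Y,Z=C[...,0],C[...,1],C[...,2]
m=(abs(X-.539)<.04)&(abs(Y-.158)<.03)&(Z>.14)&(Z<.16)
Q=C[m];print(m.sum(),Q.min(0),Q.max(0))
v,u=np.where(m);print(u.min(),u.max(),v.min(),v.max())
print(rect('wrist',m,.153,s))
```

```text
at [0.5374 0.1658 0.2518] yaw 0.1572 tilt [ 0.      0.0056 -1.    ] t 2.1
(0.539, 0.158, 0.25, 0.148) dp [0.0012 0.0266 0.006 ] twist 0.0117
730 [0.529  0.1482 0.1402] [0.5534 0.1654 0.1549]
323 347 209 253
[542.9 157.3  26.6  10.3  24.1]
```

View pics/w1.png

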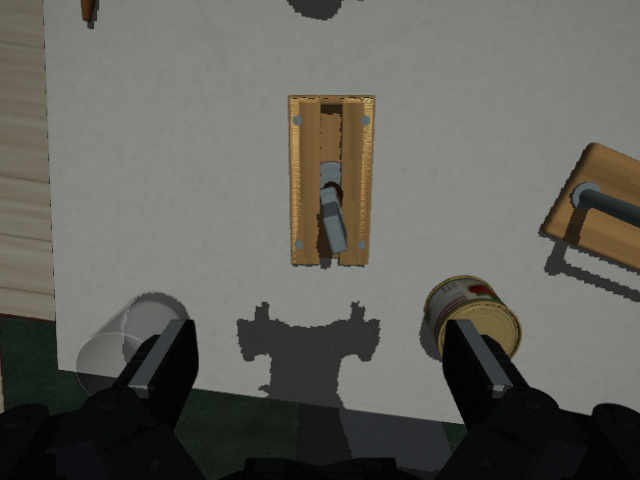

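The wrist view shows the tamper's tab from (327,190) to (340,250). It is turned relative to the dock, which is upright in the picture from x=290 to 375. I'll refine the tab's yaw.

Run:
```python
from h import *
np.set_printoptions(precision=4,suppress=True)
f=np.load('pics/w1.npz');p,d=f['p'],f['d'];s=dict(ee_pos=f['e'],tool_rot=f['r'])
C=cloud('wrist',d,s);X,Y,Z=C[...,0],C[...,1],C[...,2]
near=(abs(X-.539)<.04)&(abs(Y-.158)<.03)
print(np.histogram(Z[near&(Z>.1)],bins=np.arange(.1,.165,.005)))
for lo in(.145,.148,.15):
    m=near&(Z>lo)&(Z<.165);Q=C[m][:,:2];c=Q.mean(0);_,S,V=np.linalg.svd(Q-c,full_matrices=False)
    print(lo,m.sum(),rect('wrist',m,.153,s),c,np.degrees(np.arctan(V[0,1]/V[0,0])),S)
m=near&(Z>.03)&(Z<.09);print('low',m.sum(),np.nanmedian(C[m],0))
c=p[175:270,300:365];g=cv2.resize(c,None,fx=6,fy=6,interpolation=cv2.INTER_CUBIC);cv2.imwrite('pics/w1c.png',g)
# dock outline
hsv=cv2.cvtColor(p,cv2.COLOR_BGR2HSV);m=(hsv[...,0]>8)&(hsv[...,0]<25)&(hsv[...,1]>80);m[:, :270]=0;m[:,390:]=0;m[:80]=0;m[290:]=0
m=cv2.morphologyEx(m.astype(np.uint8),cv2.MORPH_CLOSE,np.ones((25,25)));print('dock',rect('wrist',m,.023,s))
```

```text
(array([  3,  82, 140,  32,  37,  36,  39,  41,  43,  51, 636,   0]), array([0.1  , 0.105, 0.11 , 0.115, 0.12 , 0.125, 0.13 , 0.135, 0.14 ,
       0.145, 0.15 , 0.155, 0.16 ]))
0.145 687 [542.3 157.1  25.4  10.1  24.2] [0.5423 0.1571] 24.39493793234473 [0.1857 0.0753]
0.148 660 [542.  157.   24.7  10.   24.2] [0.542 0.157] 24.393114722734836 [0.1786 0.0733]
0.15 636 [541.7 156.9  24.1   9.9  24.1] [0.5417 0.1569] 24.41155419200301 [0.1717 0.0714]
low 210 [0.5472 0.153  0.0622]
dock [544.  158.2 149.7  71.3   8.8]
```

View pics/w1c.png

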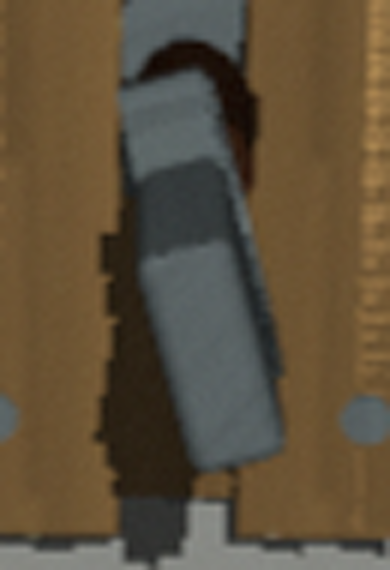

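The crop shows the tab's top face squarely, so its yaw is about 24.3° against 8.7° for the dock. I'll grip it aligned with the tab.

Run:
```python
from h import *
plan((.5417,.1569,.2,.424),(.5417,.1569,.123,.424))
```

```text
at [0.537  0.1616 0.2515] yaw 0.1539 tilt [-0.0012  0.0019 -1.    ] t 2.15
(0.5417, 0.1569, 0.2, 0.424) dp [0.0133 0.0184 0.1718] twist -0.3438
(0.5417, 0.1569, 0.123, 0.424) dp [0.0135 0.0189 0.4284] twist -0.3438
```

Request:
step_arm:
  steps:
    - {"dp": [0.008,0.008,0.1],"twist": -0.15}
    - {"dp": [0.008,0.008,0.165],"twist": -0.345}
    - {"dp": [0.008,0.008,0.165],"twist": -0.345}
    - {"dp": [0.008,0.008,0.165],"twist": -0.345}
    - {"dp": [0.008,0.008,0.165],"twist": -0.345}
    - {"dp": [0.008,0.008,0.165],"twist": -0.345}
    - {"dp": [0.008,0.008,0.165],"twist": -0.345}
    - {"dp": [0.008,0.008,0.165],"twist": -0.345}

```text
time: 2.82
ee_pos: [0.5399, 0.1561, 0.2035]
tool_rot: [3.073, 0.652, 0.002]
ft_force: [0.9, -0.6, -0.3]
finger_gap: 1.002
finger_force: 0.0
```

Run:
```python
from h import *
np.set_printoptions(precision=4,suppress=True)
s=env.sense();p,d=env.grab_frame('wrist')
C=cloud('wrist',d,s);X,Y,Z=C[...,0],C[...,1],C[...,2]
m=(abs(X-.539)<.04)&(abs(Y-.158)<.03)&(Z>.148)&(Z<.165)
r=rect('wrist',m,.153,s);print(m.sum(),r)
plan((r[0]/1e3,r[1]/1e3,.123,.424))
```

```text
955 [542.3 157.5  25.    9.6  24.3]
at [0.5398 0.1562 0.2034] yaw 0.4185 tilt [ 0.0012 -0.0001 -1.    ] t 2.8667
(np.float64(0.5423), np.float64(0.1575), 0.123, 0.424) dp [ 0.009  -0.0008  0.2681] twist -0.007
```

Descend, then grip lightly enough to comply.

Request:
step_arm:
  steps:
    - {"dp": [0.009,-0.001,0.1],"twist": -0.007}
    - {"dp": [0.009,-0.001,0.2],"twist": -0.007}
    - {"dp": [0.009,-0.001,0.268],"twist": -0.007}
    - {"dp": [0.009,-0.001,0.268],"twist": -0.007}
    - {"dp": [0.009,-0.001,0.268],"twist": -0.007}
    - {"dp": [0.009,-0.001,0.268],"twist": -0.007}

```text
time: 3.37
ee_pos: [0.5429, 0.1583, 0.1239]
tool_rot: [-3.071, -0.662, -0.004]
ft_force: [0.5, -0.5, -0.1]
finger_gap: 1.0
finger_force: 0.0
```

Request:
step_arm:
  steps:
    - {"dp": [0,0,0]}
    - {"dp": [0,0,0]}
    - {"dp": [0,0,0]}
    - {"dp": [0,0,0]}
    - {"dp": [0,0,0]}
    - {"dp": [0,0,0]}
    - {"dp": [0,0,0]}
    - {"dp": [0,0,0]}
  fingers: -1
  newtons: 40

```text
$.steps[0]: bad value
```

Run:
```python
from h import *
s=env.sense();print(s['finger_gap'],s['finger_force'],s['ft_force'])
x,y,z=s['ee_pos'];a=.152
plan(*[(x-L*np.cos(a),y-L*np.sin(a),z,.42) for L in(.06,.115)])
```

```text
1.0004323910136441 0.0 [ 0.46211837 -0.52246408 -0.07186985]
at [0.5429 0.1583 0.1239] yaw 0.4246 tilt [ 2.4e-03  8.0e-04 -1.0e+00] t 3.3667
(np.float64(0.48358043357604247), np.float64(0.14922788740101092), np.float64(0.12385517446799833), 0.42) dp [-0.1926 -0.0538 -0.0005] twist 0.0059
(np.float64(0.42921457123795576), np.float64(0.14090004180708895), np.float64(0.12385517446799833), 0.42) dp [-0.3692 -0.1032 -0.0009] twist 0.0059
```

Request:
step_arm:
  steps:
    - {"dp": [0,0,0],"twist": 0}
    - {"dp": [0,0,0],"twist": 0}
    - {"dp": [0,0,0],"twist": 0}
    - {"dp": [0,0,0],"twist": 0}
    - {"dp": [0,0,0],"twist": 0}
    - {"dp": [0,0,0],"twist": 0}
    - {"dp": [0,0,0],"twist": 0}
    - {"dp": [0,0,0],"twist": 0}
  fingers: -1
  newtons: 50

```text
time: 4.03
ee_pos: [0.542, 0.158, 0.1226]
tool_rot: [-3.071, -0.662, -0.001]
ft_force: [-0.3, 0.5, 1.8]
finger_gap: 0.105
finger_force: 50.0
```

Run:
```python
from h import *
s=env.sense();print(s['finger_gap'],s['finger_force'],s['ft_force'])
x,y,z=s['ee_pos'];a=.152
plan(*[(x-L*np.cos(a),y-L*np.sin(a),z,.42) for L in(.06,.115)])
```

```text
0.10517624365523313 49.96376037597656 [-0.26192949  0.46499592  1.81437663]
at [0.542  0.158  0.1226] yaw 0.4246 tilt [ 3.e-04  3.e-04 -1.e+00] t 4.0333
(np.float64(0.48266152644459487), np.float64(0.14888211652539088), np.float64(0.12260330456189787), 0.42) dp [-1.926e-01 -5.380e-02 -1.000e-04] twist 0.0058
(np.float64(0.42829566410650816), np.float64(0.1405542709314689), np.float64(0.12260330456189787), 0.42) dp [-3.692e-01 -1.032e-01 -1.000e-04] twist 0.0058
```

Request:
step_arm:
  steps:
    - {"dp": [0,0,-0.005],"twist": 0}
    - {"dp": [-0.028,-0.0078,-0.005],"twist": 0}
    - {"dp": [-0.056,-0.0156,-0.005],"twist": 0}
    - {"dp": [-0.084,-0.0235,-0.005],"twist": 0}
    - {"dp": [-0.112,-0.0313,-0.005],"twist": 0}
    - {"dp": [-0.14,-0.0391,-0.005],"twist": 0}
    - {"dp": [-0.168,-0.0469,-0.005],"twist": 0}
    - {"dp": [-0.193,-0.0538,-0.005],"twist": 0}

```text
time: 4.7
ee_pos: [0.4813, 0.1483, 0.124]
tool_rot: [3.071, 0.662, -0.0]
ft_force: [0.5, -0.4, -2.8]
finger_gap: 0.11
finger_force: 49.4
```

Run:
```python
from h import *
s=env.sense();print(s['finger_gap'],s['finger_force'],s['ft_force'],s['ft_torque'])
plan((.4255,.1401,.1241,.4246))
```

```text
0.10950140334907114 49.35682833194733 [ 0.52187825 -0.37584604 -2.75902125] [-0.0155776   0.01372393 -0.02523052]
at [0.4813 0.1483 0.124 ] yaw 0.4247 tilt [-1.e-04 -4.e-04 -1.e+00] t 4.7
(0.4255, 0.1401, 0.1241, 0.4246) dp [-0.1807 -0.0518 -0.0005] twist 0.0001
```

Request:
step_arm:
  steps:
    - {"dp": [-0.028,-0.0078,0],"twist": 0}
    - {"dp": [-0.056,-0.0156,0],"twist": 0}
    - {"dp": [-0.084,-0.0235,0],"twist": 0}
    - {"dp": [-0.112,-0.0313,0],"twist": 0}
    - {"dp": [-0.14,-0.0391,0],"twist": 0}
    - {"dp": [-0.178,-0.05,0],"twist": 0}
    - {"dp": [-0.178,-0.05,0],"twist": 0}
    - {"dp": [-0.178,-0.05,0],"twist": 0}

```text
time: 5.37
ee_pos: [0.4272, 0.14, 0.124]
tool_rot: [3.071, 0.662, 0.001]
ft_force: [-0.2, 0.6, -1.6]
finger_gap: 0.109
finger_force: 49.3
```

Run:
```python
from h import *
s=env.sense();print(s['finger_gap'],s['finger_force'],s['ft_force'])
for n in('scene','top'):
    p,d=env.grab_frame(n)
    if n=='scene':cv2.imwrite('pics/s2.png',cv2.resize(p[150:400,180:430],None,fx=2.4,fy=2.4))
```

```text
0.10915032125469783 49.34291481971741 [-0.21146588  0.59154332 -1.56314264]
```

View pics/s2.png

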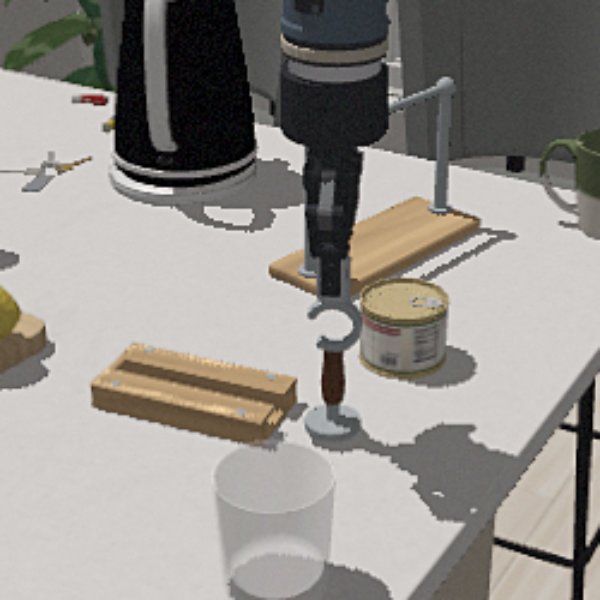

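The picture shows the foot on the worktop, clear of the dock, at (333,420), with the hook open away from the robot. Now lift.

Request:
step_arm:
  steps:
    - {"dp": [0,0,-0.04],"twist": 0}
    - {"dp": [0,0,-0.1],"twist": 0}
    - {"dp": [0,0,-0.2],"twist": 0}
    - {"dp": [0,0,-0.3],"twist": 0}
    - {"dp": [0,0,-0.34],"twist": 0}
    - {"dp": [0,0,-0.34],"twist": 0}
    - {"dp": [0,0,-0.34],"twist": 0}

```text
time: 6.05
ee_pos: [0.4282, 0.1402, 0.2261]
tool_rot: [3.071, 0.661, 0.002]
ft_force: [-0.2, -0.2, -1.8]
finger_gap: 0.111
finger_force: 49.4
```

Run:
```python
from h import *
plan((.488,-.154,.224,-.208))
```

```text
at [0.4282 0.1402 0.2261] yaw 0.424 tilt [ 1.3e-03  1.0e-04 -1.0e+00] t 6.05
(0.488, -0.154, 0.224, -0.208) dp [-0.2216  0.9758  0.0071] twist 0.8046
```

Request:
step_arm:
  steps:
    - {"dp": [-0.023,0.1,0.0],"twist": 0.08}
    - {"dp": [-0.05,0.22,0.0],"twist": 0.18}
    - {"dp": [-0.077,0.34,0.0],"twist": 0.28}
    - {"dp": [-0.104,0.46,0.0],"twist": 0.38}
    - {"dp": [-0.132,0.58,0.0],"twist": 0.48}
    - {"dp": [-0.159,0.7,0.0],"twist": 0.58}
    - {"dp": [-0.186,0.82,0.0],"twist": 0.68}
    - {"dp": [-0.213,0.94,0.0],"twist": 0.78}

```text
time: 6.72
ee_pos: [0.4846, -0.1448, 0.2238]
tool_rot: [-3.127, 0.301, 0.006]
ft_force: [1.4, -0.1, -2.4]
finger_gap: 0.113
finger_force: 49.4
```

Run:
```python
from h import *
plan((.488,-.154,.224,-.208))
```

```text
at [ 0.4846 -0.1448  0.2238] yaw -0.1921 tilt [-3.6e-03  8.0e-04 -1.0e+00] t 6.7167
(0.488, -0.154, 0.224, -0.208) dp [ 0.017   0.0279 -0.0009] twist 0.0202
```

Request:
step_arm:
  steps:
    - {"dp": [0.0,0.0,0.0],"twist": 0.025}
    - {"dp": [0.0,0.0,0.0],"twist": 0.025}
    - {"dp": [0.0,0.0,0.0],"twist": 0.025}
    - {"dp": [0.0,0.0,0.0],"twist": 0.025}
    - {"dp": [0.0,0.0,0.0],"twist": 0.025}

```text
time: 7.13
ee_pos: [0.4853, -0.1414, 0.2254]
tool_rot: [-3.125, 0.321, 0.002]
ft_force: [-0.8, 0.5, -2.8]
finger_gap: 0.108
finger_force: 49.6
```

Run:
```python
from h import *
np.set_printoptions(precision=4,suppress=True)
s=env.sense();p,d=env.grab_frame('wrist');cv2.imwrite('pics/w3.png',p)
np.savez('pics/w3.npz',p=p,d=d,e=s['ee_pos'],r=s['tool_rot'])
C=cloud('wrist',d,s);X,Y,Z=C[...,0],C[...,1],C[...,2]
m=(X>.50)&(X<.62)&(Y>-.3)&(Y<-.03)&(Z>.13)&(Z<.17);Q=C[m]
print(m.sum(),cv2.fitLine(Q[:,:2].astype(np.float32),cv2.DIST_HUBER,0,.001,.001).ravel(),Q.min(0),Q.max(0))
yy=Q[:,1]
for a in np.arange(-.28,-.04,.02):
    q=Q[(yy>a)&(yy<a+.02)]
    if len(q):print(round(a+.01,2),len(q),q[:,0].min(),q[:,0].max(),np.percentile(q[:,2],[50,98]))
plan((.488,-.154,.179,-.208))
```

```text
10858 [ 0.2074  0.9783  0.5488 -0.1682] [ 0.5178 -0.2748  0.1301] [ 0.5796 -0.0611  0.1622]
-0.27 1141 0.5177582737577171 0.5381762849344106 [0.1582 0.161 ]
-0.25 1116 0.5195104586920044 0.5377409546100327 [0.1546 0.1586]
-0.23 883 0.5281082531004733 0.5422632199372333 [0.1544 0.1563]
-0.21 884 0.5328727833015494 0.5464939905217077 [0.1544 0.1563]
-0.19 884 0.5368911539544218 0.5505979705485698 [0.1544 0.156 ]
-0.17 886 0.5409358863625745 0.5547643575425738 [0.1543 0.1562]
-0.15 890 0.5451229542164704 0.5592910656638833 [0.1545 0.1563]
-0.13 889 0.5498358652089722 0.5634494035603959 [0.1545 0.1563]
-0.11 883 0.5539313083993352 0.5677158336903059 [0.1544 0.1561]
-0.09 889 0.5579770097548021 0.5728774170806227 [0.1544 0.1562]
-0.07 1513 0.5588261695475609 0.5796060975906019 [0.1577 0.1612]
at [ 0.4854 -0.1417  0.2256] yaw -0.205 tilt [-0.0005  0.0003 -1.    ] t 7.1833
(0.488, -0.154, 0.179, -0.208) dp [0.0169 0.0384 0.1554] twist 0.0038
```

View pics/w3.png

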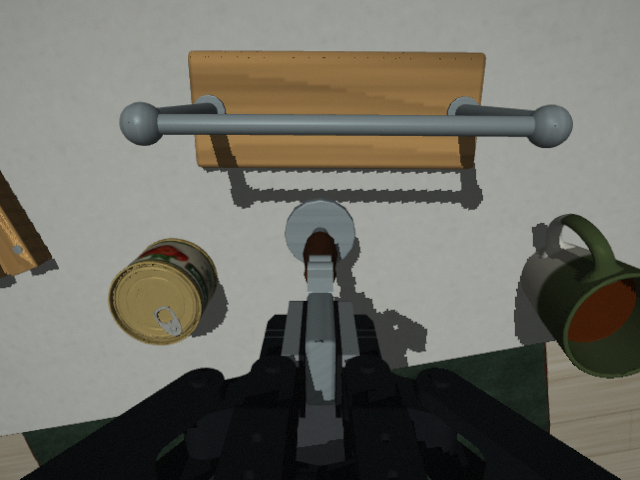

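The wrist view shows the rail from (160,123) to (535,126) and the held tamper's foot at (320,230). I'll check the tamper's height and tilt in the same camera frame.

Run:
```python
from h import *
np.set_printoptions(precision=4,suppress=True)
f=np.load('pics/w3.npz');p,d=f['p'],f['d'];s=dict(ee_pos=f['e'],tool_rot=f['r'])
C=cloud('wrist',d,s)
m=np.zeros((480,640),bool);m[195:262,280:360]=1;m&=(C[...,2]>.09)&(C[...,2]<.14)
Q=C[m];A=np.c_[Q[:,:2]-Q[:,:2].mean(0),np.ones(len(Q))];k=np.linalg.lstsq(A,Q[:,2],rcond=None)[0]
print(len(Q),'slope,z',k,Q.min(0),Q.max(0)); print('expected foot top z',s['ee_pos'][2]-.1166+.008)
Rt=R.from_rotvec(s['tool_rot']).as_matrix();L=(Q-s['ee_pos'])@Rt;print('tool coords',L.min(0),L.max(0))
```

```text
2867 slope,z [-0.021   0.0046  0.1171] [ 0.4644 -0.1636  0.1092] [ 0.5061 -0.1205  0.14  ]
expected foot top z 0.1167771262815556
tool coords [-0.0186 -0.0208  0.0854] [0.0214 0.0225 0.1162]
```

Request:
step_arm:
  steps:
    - {"dp": [0.0,0.02,0.05],"twist": 0.004}
    - {"dp": [0.0,0.039,0.11],"twist": 0.004}
    - {"dp": [0.0,0.039,0.154],"twist": 0.004}
    - {"dp": [0.0,0.039,0.154],"twist": 0.004}
    - {"dp": [0.0,0.039,0.154],"twist": 0.004}
    - {"dp": [0.0,0.039,0.154],"twist": 0.004}

```text
time: 7.68
ee_pos: [0.4839, -0.154, 0.1806]
tool_rot: [3.124, -0.329, 0.003]
ft_force: [0.1, 0.2, -2.3]
finger_gap: 0.106
finger_force: 49.5
```

Run:
```python
from h import *
np.set_printoptions(precision=4,suppress=True)
s=env.sense();p,d=env.grab_frame('wrist')
C=cloud('wrist',d,s);X,Y,Z=C[...,0],C[...,1],C[...,2]
m=(X>.50)&(X<.62)&(Y>-.24)&(Y<-.09)&(Z>.14)&(Z<.17);Q=C[m]
l=cv2.fitLine(Q[:,:2].astype(np.float32),cv2.DIST_HUBER,0,.001,.001).ravel()
n=np.array([l[1],-l[0]]);print(len(Q),l,'top',np.percentile(Q[:,2],98),'dist',n@(l[2:]-s['ee_pos'][:2]),'rail yaw',np.arctan2(-l[0],l[1]))
plan((.488,-.154,.1793,-.209))
```

```text
10460 [ 0.2101  0.9777  0.5487 -0.1654] top 0.15668858727019425 dist 0.06577028698915509 rail yaw -0.21163125
at [ 0.4841 -0.1541  0.1808] yaw -0.2099 tilt [ 0.0022 -0.0005 -1.    ] t 7.7333
(0.488, -0.154, 0.1793, -0.209) dp [ 0.0127 -0.0032  0.0052] twist -0.0012
```

Request:
step_arm:
  steps:
    - {"dp": [0.04,0,0.003],"twist": 0}
    - {"dp": [0.08,0,0.003],"twist": 0}
    - {"dp": [0.11,0,0.003],"twist": 0}
    - {"dp": [0.13,0,0.003],"twist": 0}
    - {"dp": [0.15,0,0.003],"twist": 0}
    - {"dp": [0.16,0,0.003],"twist": 0}
    - {"dp": [0.16,0,0.003],"twist": 0}

```text
time: 8.32
ee_pos: [0.5307, -0.1647, 0.1788]
tool_rot: [-3.124, 0.331, -0.0]
ft_force: [0.0, -0.2, -0.6]
finger_gap: 0.111
finger_force: 49.6
```

Run:
```python
from h import *
s=env.sense();n=np.array([.9777,-.2101]);print('dist',n@(np.array([.5487,-.1654])-s['ee_pos'][:2]),s['ft_force'])
plan((.54,-.165,.1795,-.211))
```

```text
dist 0.0177594061967594 [ 0.032541   -0.21183668 -0.63878331]
at [ 0.5307 -0.1647  0.1788] yaw -0.2109 tilt [ 2.e-04  1.e-04 -1.e+00] t 8.3167
(0.54, -0.165, 0.1795, -0.211) dp [ 0.0306 -0.0054 -0.0025] twist 0.0001
```

Request:
step_arm:
  steps:
    - {"dp": [0.0,0,-0.003],"twist": 0}
    - {"dp": [0.015,0,-0.003],"twist": 0}
    - {"dp": [0.03,0,-0.003],"twist": 0}
    - {"dp": [0.045,0,-0.003],"twist": 0}
    - {"dp": [0.058,0,-0.003],"twist": 0}
    - {"dp": [0.058,0,-0.003],"twist": 0}
    - {"dp": [0.058,0,-0.003],"twist": 0}

```text
time: 8.9
ee_pos: [0.5473, -0.1682, 0.1796]
tool_rot: [-3.124, 0.331, 0.0]
ft_force: [-0.3, -0.3, -1.3]
finger_gap: 0.103
finger_force: 49.6
```

Run:
```python
from h import *
s=env.sense();n=np.array([.9777,-.2101]);print('dist',n@(np.array([.5487,-.1654])-s['ee_pos'][:2]),s['ft_force'])
p,d=env.grab_frame('scene');cv2.imwrite('pics/s4.png',cv2.resize(p[150:290,260:420],None,fx=4,fy=4,interpolation=cv2.INTER_CUBIC))
plan((.548,-.168,.166,-.211))
```

```text
dist 0.0008285410378172065 [-0.26958338 -0.26472772 -1.26821601]
at [ 0.547  -0.1682  0.1796] yaw -0.2109 tilt [-4.e-04  1.e-04 -1.e+00] t 8.95
(0.548, -0.168, 0.166, -0.211) dp [ 0.0031 -0.0013  0.0453] twist 0.0001
```

View pics/s4.png

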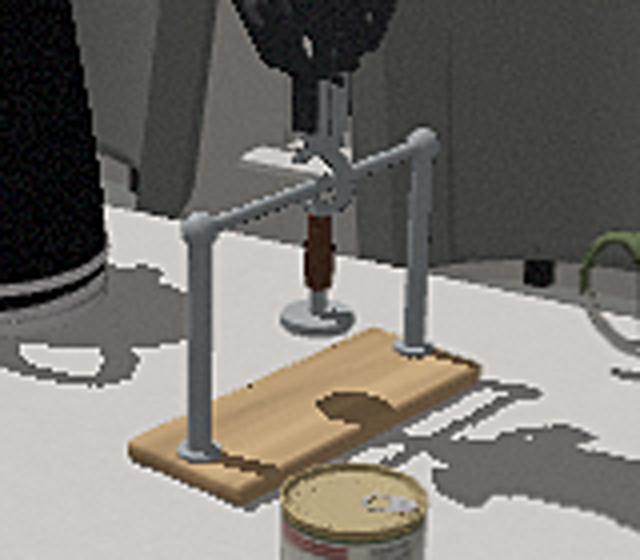

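The rail is inside the hook at (330,190). Lower until the weight transfers.

Request:
step_arm:
  steps:
    - {"dp": [0.0,0,0.012],"twist": 0}
    - {"dp": [0.0,0,0.024],"twist": 0}
    - {"dp": [0.0,0,0.034],"twist": 0}
    - {"dp": [0.0,0,0.038],"twist": 0}
    - {"dp": [0.0,0,0.04],"twist": 0}
    - {"dp": [0.0,0,0.04],"twist": 0}
    - {"dp": [0.0,0,0.04],"twist": 0}

```text
time: 9.53
ee_pos: [0.5472, -0.1683, 0.1678]
tool_rot: [3.124, -0.331, 0.0]
ft_force: [-0.0, -0.5, -2.5]
finger_gap: 0.111
finger_force: 49.6
```

Request:
step_arm:
  steps:
    - {"dp": [0.0,0,0.002],"twist": 0}
    - {"dp": [0.0,0,0.002],"twist": 0}
    - {"dp": [0.0,0,0.002],"twist": 0}

```text
time: 9.78
ee_pos: [0.5471, -0.1683, 0.1672]
tool_rot: [3.124, -0.331, 0.0]
ft_force: [-1.0, 0.1, -2.0]
finger_gap: 0.105
finger_force: 49.6
```

Request:
step_arm:
  steps:
    - {"dp": [0.0,0,0.003],"twist": 0}
    - {"dp": [0.0,0,0.003],"twist": 0}
    - {"dp": [0.0,0,0.003],"twist": 0}

```text
time: 10.03
ee_pos: [0.5471, -0.1682, 0.1662]
tool_rot: [3.124, -0.331, -0.0]
ft_force: [-0.3, -1.4, -3.3]
finger_gap: 0.102
finger_force: 49.6
```

Request:
step_arm:
  steps:
    - {"dp": [0.0,0,0.003],"twist": 0}
    - {"dp": [0.0,0,0.003],"twist": 0}
    - {"dp": [0.0,0,0.003],"twist": 0}

```text
time: 10.28
ee_pos: [0.5473, -0.1683, 0.1656]
tool_rot: [3.124, -0.331, 0.001]
ft_force: [-1.6, -0.3, -0.2]
finger_gap: 0.104
finger_force: 50.1
```

Request:
step_arm:
  steps:
    - {"dp": [0.0,0,0.001],"twist": 0}
    - {"dp": [0.0,0,0.001],"twist": 0}
    - {"dp": [0.0,0,0.001],"twist": 0}
  newtons: 20

```text
time: 10.53
ee_pos: [0.5473, -0.1683, 0.1655]
tool_rot: [3.124, -0.331, 0.001]
ft_force: [-1.3, 0.6, 3.5]
finger_gap: 0.104
finger_force: 50.3
```

Request:
step_arm:
  steps:
    - {"dp": [0.0,0,0.0],"twist": 0}
    - {"dp": [0.0,0,0.0],"twist": 0}
    - {"dp": [0.0,0,0.0],"twist": 0}
    - {"dp": [0.0,0,0.0],"twist": 0}
    - {"dp": [0.0,0,0.0],"twist": 0}
    - {"dp": [0.0,0,0.0],"twist": 0}
    - {"dp": [0.0,0,0.0],"twist": 0}
    - {"dp": [0.0,0,0.0],"twist": 0}
  fingers: -0.2

```text
time: 11.2
ee_pos: [0.5471, -0.1682, 0.165]
tool_rot: [3.124, -0.331, 0.0]
ft_force: [0.6, 0.8, -0.6]
finger_gap: 0.405
finger_force: 0.0
```

Run:
```python
from h import *
np.set_printoptions(precision=4,suppress=True)
s=env.sense();print(s['ft_force'],s['finger_gap'])
p,d=env.grab_frame('scene');cv2.imwrite('pics/s5.png',cv2.resize(p[150:290,260:420],None,fx=4,fy=4,interpolation=cv2.INTER_CUBIC))
plan()
```

```text
[ 0.6364  0.7573 -0.5986] 0.40491801125612903
at [ 0.5471 -0.1682  0.165 ] yaw -0.2109 tilt [ 0.0001 -0.0001 -1.    ] t 11.25
```

View pics/s5.png

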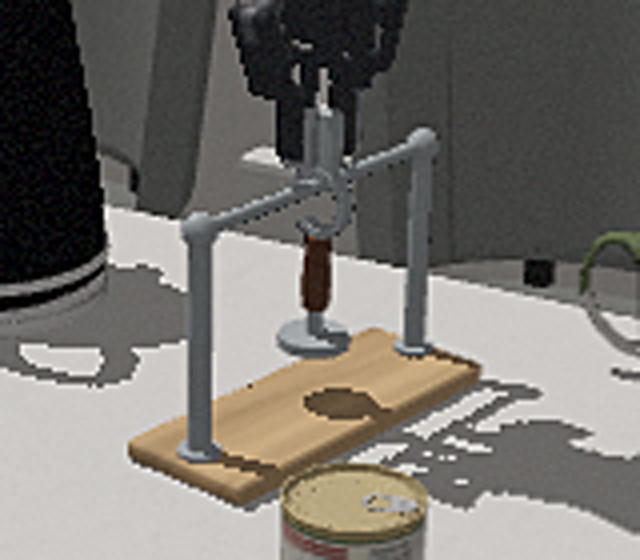

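The tamper hangs upright on the rail, with the rail at the top of the hook at (322,180) and the fingers clear. Retreat straight up.

Request:
step_arm:
  steps:
    - {"dp": [0,0,-0.03],"twist": 0}
    - {"dp": [0,0,-0.06],"twist": 0}
    - {"dp": [0,0,-0.1],"twist": 0}
    - {"dp": [0,0,-0.15],"twist": 0}
    - {"dp": [0,0,-0.22],"twist": 0}
    - {"dp": [0,0,-0.3],"twist": 0}
    - {"dp": [0,0,-0.35],"twist": 0}
    - {"dp": [0,0,-0.35],"twist": 0}

```text
time: 11.92
ee_pos: [0.5495, -0.1685, 0.2754]
tool_rot: [3.122, -0.331, 0.014]
ft_force: [0.7, 1.0, -0.4]
finger_gap: 0.399
finger_force: 0.0
```

Request:
step_arm:
  steps:
    - {"dp": [0,0,0],"twist": 0}
    - {"dp": [0,0,0],"twist": 0}
    - {"dp": [0,0,0],"twist": 0}
    - {"dp": [0,0,0],"twist": 0}
    - {"dp": [0,0,0],"twist": 0}
    - {"dp": [0,0,0],"twist": 0}
    - {"dp": [0,0,0],"twist": 0}
    - {"dp": [0,0,0],"twist": 0}

```text
time: 12.58
ee_pos: [0.5471, -0.1682, 0.2698]
tool_rot: [-3.124, 0.331, 0.0]
ft_force: [0.5, 0.3, 0.0]
finger_gap: 0.4
finger_force: 0.0
```

Run:
```python
from h import *
a,_=env.grab_frame('scene')
for _ in range(18): b,_=env.grab_frame('scene')
D=np.abs(a.astype(int)-b)[150:290,260:420].max(2);print('moving px',(D>40).sum())
cv2.imwrite('pics/s6.png',cv2.resize(b[130:330,240:500],None,fx=3,fy=3,interpolation=cv2.INTER_CUBIC))
```

```text
moving px 2
```

View pics/s6.png

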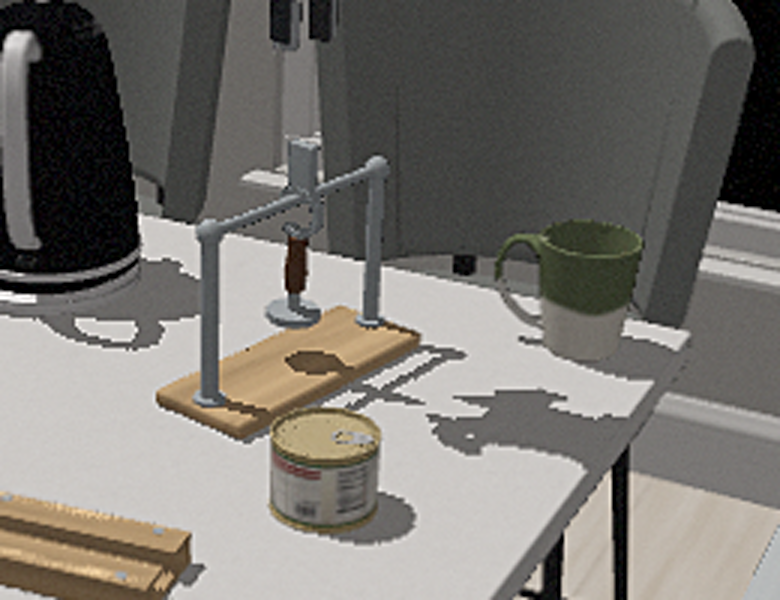

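The tamper hangs still and upright on the rail at (303,190). The gripper is clear, and the tin and mug have not moved.

```bash
python3 -c "
from cell import env
print(env.close_job())"
```

```text
the job is handed in; nothing more can be done
None
```

The tamper was slid out of the dock's open end and now hangs upright and still on the rail; the gripper is clear, the mug, glass and tin were not touched, and the job was handed in at about 14 s.

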